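# Hang up the snap gauge and hold the spring clamp open over the job card

### The job

First hang the yellow snap gauge astride the bar of the grey rail and let go of it. Then take the red and black spring clamp off its parking strip, squeezing its handles so that the jaws gape nearly fully, and lower it until the jaws straddle the top edge of the standing job card, about two centimetres down and touching it nowhere. Finish while still holding it there, squeezed open, ready for the measuring sheet, with the other things on the bench left where they lie.

Things in the scene. Friction and masses are not known exactly. Their poses are not given: they have to be found in the camera images.
- gauge: Snap gauge, 0.2 to 0.4 kg: yellow C-frame on two legs, opening downward, black grip block on top. 84 mm (x, across the legs) by 20 mm (y, thickness) by 122 mm high. Origin under its centre at the feet, z up; alike after a half turn about z. Legs 14 mm wide at x = -35 and 35 mm; two inward steel pins (10 mm thick, z = 14 mm) leave a 32 mm gap for the bar. Centre of mass at z = 42 mm.
- gauge_grip (a point): Middle of the gauge's grip block, 106 mm above its origin. The block is 40 mm (x) by 22 mm (y), from z = 90 to 122 mm; pinch it across y, keeping the tips above the yellow frame (88 mm).
- gauge_throat (a point): Top of the inside of the gauge's throat, 72 mm above its origin: the apex of a V-shaped roof that settles on the bar when it hangs. The throat is 56 mm wide in x above the pins.
- rail: Grey stand, fixed: base 90 (x) by 156 (y) by 12 mm, posts at y = -68 and 68 mm, 126 mm high, and between them a level steel bar along the stand's y, 16 mm thick, 124 mm free length. Origin under the base's centre, z up. Nothing stands above the bar.
- rail_mid (a point): Middle of the bar's axis, 120 mm above the stand's underside (top of the bar at 128 mm). Axes as rail.
- park: Parking strip, fixed: dark base 50 (x) by 70 (y) by 12 mm with an upright aluminium strip 6 mm thick (x), 60 mm wide (y), top at 80 mm. Origin under the base's centre. The clamp starts clipped on the strip, its pivot resting on the strip's top edge.
- park_top (a point): Middle of the top edge of the parking strip, 80 mm above its underside.
- clip: Spring clamp (90 g), clothes-peg kind: steel pivot 14 mm thick, 28 mm long, two black arms, red round handle bars up, red round jaw bars down. Origin on the pivot axis; x along the pivot, z up to the handles, y across the jaws; alike after a half turn about z. The pivot's underside is at z = -7 mm. Squeezed, it lifts straight up off the strip (60 mm clears it); let go, it snaps shut.
- clip_handles (a point): Point between the two handle bars as parked, 50 mm above the pivot. The bars (14 mm thick, 32 mm long in x) are then 58 mm apart over all in y: pinch them across y from above. They begin to yield at about 4.5 N and reach the stop at about 8 N, then 29 mm over all and 54 mm above the pivot (30 mm over all is joint value 0.266).
- clip_mouth (a point): Point midway between the jaw bars, 48 mm below the pivot along the clamp's z (fixed to the pivot). The jaw bars are 10 mm thick, 28 mm long in x; 6 mm apart as parked, 32 mm apart at the stop, their lower edges then 49 mm below the pivot.
- clip_left (a joint): Opening angle in rad of one clamp arm (the other always mirrors it): 0 as parked (jaws 6 mm apart), -0.10 fully shut, 0.28 at the stop (jaws 32 mm apart); at 0.17 the jaws are 22 mm apart.
- card: Job card stand, fixed: wooden foot 80 (x) by 150 (y) by 14 mm with an upright white rigid card with a blue band, 4 mm thick (x), 140 mm wide (y), top edge at 135 mm. Origin under the foot's centre, z up.
- card_edge (a point): Middle of the card's top edge, 135 mm above the stand's underside; axes as card (the edge runs along y, the card's thickness along x).
- seal_black: Bystander, leave alone: black rubber seal ring, 48 mm outside, 9 mm high, lying flat; origin at the centre of its underside.
- seal_brown: Bystander, leave alone: brown seal ring, 56 mm outside, 10 mm high, lying flat; origin at the centre of its underside.
- ring_yellow: Bystander, leave alone: yellow ring, 60 mm outside, 8 mm high, lying flat; origin at the centre of its underside.
- hex_key: Bystander, leave alone: red-brown L-shaped hex key, 150 by 35 mm, 7 mm thick, lying flat; x along its long arm, whose middle is the origin; origin at the centre of its underside.
- grease: Bystander, leave alone: small white jar with red cap, 60 mm across, 60 mm high; origin at the centre of its underside.
- driver: Bystander, leave alone: blue-handled screwdriver, 200 mm, lying along its own x; origin at the centre of its underside.

How it is judged:
On the way, in this order (a step that is already met when the one before it is completed fails the run):
1. the gauge hangs over the bar, let go (x of gauge_throat in the frame of rail_mid between -0.015 and 0.015 m and y of gauge_throat in the frame of rail_mid between -0.055 and 0.055 m and z of gauge_throat in the frame of rail_mid between 0.003 and 0.02 m and contact force between gauge and rail above 0.5 N and contact force between gauge and the arm below 0.1 N and angle between gauge's own z axis and vertical below 0.35 rad), for 0.3 s.
2. the clamp is squeezed open and lifted clear of its strip (value of joint clip_left above 0.17 rad and contact force between clip and the fingers above 2 N and contact force between clip and park below 0.1 N and z of clip_mouth in the frame of park_top above 0.01 m), for 0.2 s.
At the end, for the whole second after the job is handed in: Gauge hangs on the bar, untouched: apex within 15 mm sideways, 55 mm along, tilt under 0.35 rad. Clamp held in the fingers, joint over 0.17, upright and square to the card within 0.35 rad, mouth 7 to 38 mm below the edge, within 14 mm of the card plane, 65 mm of its middle, card force under 0.3 N (all of step 1 and value of joint clip_left above 0.17 rad and contact force between clip and the fingers above 2 N and contact force between clip and park below 0.1 N and z of clip_mouth in the frame of card_edge between -0.038 and -0.007 m and x of clip_mouth in the frame of card_edge between -0.014 and 0.014 m and y of clip_mouth in the frame of card_edge between -0.065 and 0.065 m and angle between the x axis of clip and the y axis of card, either way round below 0.35 rad and angle between clip's own z axis and vertical below 0.35 rad and contact force between clip and card below 0.3 N); the arm keeps its last pose, push and grip.
It fails at once if a bystander was moved more than 20 mm (distance of any of seal_black, seal_brown, ring_yellow, hex_key, grease, driver from where it was at the start of the episode above 0.02 m).
It also fails if it takes over 54 s, if anything falls off the work surface, if the arm or the gripper's body presses on something with over 40 N, if the wrist force passes 120 N, or if a joint passes its speed limit or range.

### The arm

A 6-joint arm with a two-finger parallel gripper is mounted at the origin on the work surface. World frame = base frame: x ahead of the robot, y to its left, z up, the work surface at z = 0. Lengths are in m, angles in rad, forces in N, time in s.
With the tool pointing down it reaches from about 0.275 to 0.825 m from the base axis. Payload 4.9 kg.
Tool frame: the origin (TCP) lies midway between the tips of the shut fingers; the grasp point (between the pads) lies 19 mm behind it (grip_point_offset is the distance from the TCP to the grasp point, in m); z points along the fingers, y is the line along which they close (so a half turn about z gives the same grasp; the last joint's range is limited). The gripper opens to 85 mm and grips with 20 to 120 N. Pads are 22 mm wide; open, the fingers measure 114 mm over their backs; the gripper's body (76 mm by 85 mm) begins 54 mm behind the grasp point. The pads swing forward as they close: fully open they stand 13 mm farther back than shut.
Start: joints at [-1.368, 0.326, -0.193, 1.052, 0, 1.437], TCP at [0.182, -0.519, 0.231] pointing down, gripper open.
Joint ranges: [-2.65, 2.65], [-0.97, 1.79], [-1.3, 1.35], [-1.93, 2.1], [-1.47, 1.37], [-3.14, 3.14]. Speed limits (rad/s): [2.57, 2.57, 3.14, 3.14, 3.14, 3.14].

### API

Orientations are given as a rotation vector (axis times angle).
In Python, from cell import * gives the robot as it stands. Calls block until the motion is done:
- movep(position, orientation): joint-space move of the TCP to a pose.
- move_l(position, velocity=0.15, rot=None, until_force=None): straight line of the TCP; rot=None keeps the orientation; velocity is the mean speed in m/s. With until_force (N) it stops when the force on the tool has changed by that much, and returns True; else False.
- set_joints(angles): joint-space move.
- let_go() and grab(newtons=None): open the fingers fully, or close them until they stop; newtons is the grip in N (None keeps the last).
- sleep(seconds).
- ik(position, orientation): joint angles nearest the present ones, or None.
- get_state(): the state.
- grab_frame(name): name is "scene" or "top" or "wrist"; returns a dict with "img" (480x640x3 uint8, red, green, blue), "fx", "fy", "cx", "cy" (pixels), "k1" (the pictures are not rectified: a ray, as slopes to the right and down, at radius r is drawn at 1 + k1 r^2 times it, then the intrinsics apply), "cam_to_world" (4x4, takes a point from camera to world coordinates); the wrist camera has in their place "T_tool_cam" (4x4, takes a point from camera to tool coordinates, whose origin is the TCP and whose axes are the flange's). Camera axes: x right, y down, z forward; pixel columns grow to the right and rows downward; lengths in m; the calibration is good to about 2 mm. A picture is of the moment at which its call begins: read the wrist's pose just before it. There is no depth.
A pose or a line that the arm cannot do raises MotionError and nothing moves.
- sign_off(): hands the job in; it is judged then, once.
Trained networks look in the newest picture that a camera, given by its name, has taken for a name from the list of things; names that differ only in an ending like _2 or _b are one class to them, and where a whole thing is asked for, a point or a joint stands for the part that bears it (a point fixed in the world has none). Each returns a list of dicts, best first, with "score" (0 to 1); they miss things now and then, are a little off and sometimes report something else, mostly with a low value. They report only what shows in the picture. A call takes as long as a camera call.
- spot_in(camera, name): "centre" ([column, row] in pixels, amid what is visible of it).
- silhouettes(camera, name): "mask" (480x640 bool, what is visible of it) and "centre" ([column, row] in pixels, amid what is visible of it).
- tip_of(camera, name): "centre" ([column, row] in pixels: a listed point, or the origin of a listed thing).
The state is a dict: "clock": time; "q": joint angles; "joint_velocities": joint speeds; "tau": joint torques, N m; "position": TCP position; "eef_rot": TCP orientation; "contact_force": force on the tool from outside, world axes, zero at the start; "wrist_torque": the same for the moment, N m; "finger_gap": opening from 0.0 (shut) to 1.0 (fully open); "grasp_force": force on a finger pad.
Only numpy, scipy, OpenCV 4.12 (cv2) and the standard library are available. Lean on these libraries where they do the work, as an engineer would, in place of code of your own. Each camera call takes 0.05 s, during which the arm holds its last target. There are 200 camera calls.

## Working session

There is one attempt and no reset: what is moved stays moved. The work goes in short steps, each a Python script; the robot and the scene stay as the last script left them, time stands still between calls to the robot, and variables do not carry over. Pictures are saved under pics/ and viewed, at most 10 in all, crops included, and the job is handed in when it is done.

```bash
mkdir -p pics; cat > h.py <<'E'
from cell import *
import numpy as np, cv2
from scipy.spatial.transform import Rotation as R
def pose(f,st=None):
    if "cam_to_world" in f: return np.array(f["cam_to_world"])
    T=np.eye(4);T[:3,:3]=R.from_rotvec(st["eef_rot"]).as_matrix();T[:3,3]=st["position"]
    return T@np.array(f["T_tool_cam"])
def ray(f,px,st=None):
    K=np.array([[f["fx"],0,f["cx"]],[0,f["fy"],f["cy"]],[0,0,1.]])
    u=cv2.undistortPoints(np.array([[px]],float),K,np.array([f["k1"],0,0,0.]))[0,0]
    T=pose(f,st); d=T[:3,:3]@np.array([u[0],u[1],1]); return T[:3,3],d/np.linalg.norm(d)
def at_z(f,px,z,st=None):
    o,d=ray(f,px,st); return o+d*(z-o[2])/d[2]
def tri(rs):
    A=sum(np.eye(3)-np.outer(d,d) for o,d in rs); b=sum((np.eye(3)-np.outer(d,d))@o for o,d in rs)
    p=np.linalg.solve(A,b); return p,max(np.linalg.norm(np.cross(p-o,d)) for o,d in rs)
def save(f,n): cv2.imwrite("pics/"+n,f["img"][:,:,::-1])
def down(a):  # tool z down, tool y at world angle a
    y=np.array([np.cos(a),np.sin(a),0]);z=np.array([0,0,-1.]);x=np.cross(y,z)
    return R.from_matrix(np.c_[x,y,z]).as_rotvec()
E
python3 - <<'E'
from h import *
np.set_printoptions(precision=4,suppress=True)
F={c:grab_frame(c) for c in("scene","top")}
for c in F: save(F[c],c+".png"); print(c,pose(F[c])[:3,3])
H=dict(gauge=0,gauge_grip=.106,gauge_throat=.072,rail=0,rail_mid=.12,park=0,park_top=.08,clip=.087,clip_handles=.137,card=0,card_edge=.135,seal_black=0,seal_brown=0,ring_yellow=0,hex_key=0,grease=0,driver=0)
for n,z in H.items():
    rs=[]
    for c in F:
        r=tip_of(c,n)
        if r: rs.append(ray(F[c],r[0]["centre"])); print(n,c,[(np.round(q["centre"]),round(q["score"],2)) for q in r[:2]],at_z(F[c],r[0]["centre"],z))
    if len(rs)==2: print("   tri",*tri(rs))
E
```

```text
scene [0.9349 0.4755 0.9533]
top [0.3752 0.0042 1.1522]
gauge scene [(array([353., 243.]), 0.92), (array([301., 271.]), 0.2)] [ 0.4388 -0.0229  0.    ]
gauge top [(array([317., 313.]), 0.69), (array([318., 312.]), 0.65)] [ 0.4446 -0.0204  0.    ]
   tri [ 0.4435 -0.0195  0.008 ] 0.0009506542782315616
gauge_grip scene [(array([356., 219.]), 0.91), (array([416., 338.]), 0.66)] [ 0.4408 -0.023   0.106 ]
gauge_grip top [(array([320., 311.]), 0.88), (array([319., 317.]), 0.4)] [ 0.4414 -0.0231  0.106 ]
   tri [ 0.4412 -0.0229  0.1064] 0.00024070441080725866
gauge_throat scene [(array([353., 231.]), 0.96), (array([301., 302.]), 0.49)] [ 0.4516 -0.0164  0.072 ]
gauge_throat top [(array([317., 315.]), 0.76), (array([461., 369.]), 0.4)] [ 0.4372 -0.0193  0.072 ]
   tri [ 0.4405 -0.0224  0.0561] 0.003712390291838388
rail scene [(array([303., 305.]), 0.61), (array([416., 339.]), 0.37)] [0.6544 0.0533 0.    ]
rail top [(array([153., 259.]), 0.68)] [0.5441 0.3132 0.    ]
   tri [0.6132 0.1996 0.1951] 0.1153152849858617
rail_mid scene [(array([415., 342.]), 0.63), (array([407., 360.]), 0.22)] [0.5
[... 1926 characters left out ...]
 136.]), 0.17)] [ 0.3386 -0.3013  0.    ]
   tri [ 0.3404 -0.304  -0.0019] 0.0028567051906696495
hex_key scene [(array([443., 290.]), 0.65)] [0.344  0.2212 0.    ]
hex_key top [(array([188., 364.]), 0.85), (array([416., 284.]), 0.6)] [0.3391 0.2292 0.    ]
   tri [0.342  0.2251 0.002 ] 0.00457764368252883
grease scene [(array([293., 365.]), 0.71)] [0.7599 0.1645 0.    ]
grease top [(array([227., 160.]), 0.6)] [0.7557 0.1744 0.    ]
   tri [0.7576 0.17   0.0051] 0.004988983916643148
driver scene [(array([241., 340.]), 0.76)] [0.8243 0.0425 0.    ]
driver top [(array([293., 136.]), 0.87), (array([228., 160.]), 0.74)] [0.8144 0.039  0.    ]
   tri [ 0.8213  0.0379 -0.0139] 0.0021465825056816144
```

View pics/top.png

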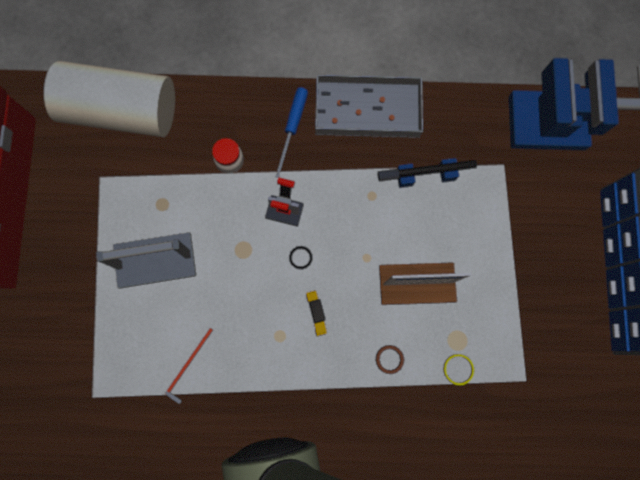

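View pics/scene.png

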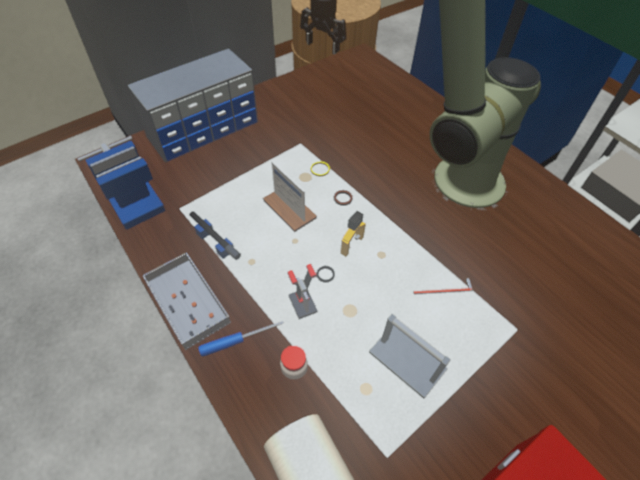

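The top view shows the gauge at (317,312) with its long axis about 0.21 rad off x. It also shows the rail bar around (140,249), the clamp around (284,196) and the card edge from (387,283) to (468,276). The scene view agrees with this. Next I'll move over the gauge and look closer.

```bash
python3 - <<'E'
from h import *
np.set_printoptions(precision=4,suppress=True)
s=get_state(); print(s["clock"],R.from_rotvec(s["eef_rot"]).as_matrix())
P=[.4412,-.0229,.28]
for a in(0.21+np.pi/2,.21-np.pi/2): print(a,ik(P,down(a)))
a=min((0.21+np.pi/2,.21-np.pi/2),key=lambda a:abs(ik(P,down(a))[5]))
movep(P,down(a))
s=get_state(); f=grab_frame("wrist"); save(f,"w1.png"); print(s["clock"],a,np.array(f["T_tool_cam"]))
for n,z in dict(gauge_grip=.106,gauge=0).items():
    r=tip_of("wrist",n); print(n,[(q["centre"],q["score"],at_z(f,q["centre"],z,s)) for q in r[:2]])
m=silhouettes("wrist","gauge")
if m:
    c=cv2.minAreaRect(np.argwhere(m[0]["mask"])[:,::-1].astype(np.float32)); print(c)
E
```

```text
1.8 [[ 0.9438  0.3305  0.    ]
 [ 0.3305 -0.9438 -0.    ]
 [ 0.      0.     -1.    ]]
1.7807963267948965 [-0.2192  0.0926 -0.3643  1.114   0.     -0.4292]
-1.3607963267948966 [-0.2192  0.0926 -0.3643  1.114   0.      2.7124]
3.825 1.7807963267948965 [[-0.0013 -0.9556 -0.2947  0.0742]
 [ 1.     -0.0012 -0.0007 -0.0009]
 [ 0.0003 -0.2947  0.9556 -0.1432]
 [ 0.      0.      0.      1.    ]]
gauge_grip [([321.9, 226.5], 0.86, array([ 0.4463, -0.0208,  0.106 ])), ([536.0, 325.7], 0.45, array([0.5039, 0.2188, 0.106 ]))]
gauge [([318.3, 205.1], 0.65, array([ 0.4467, -0.0244,  0.    ]))]
((321.8876953125, 211.97848510742188), (81.9292221069336, 25.51620864868164), 86.8201675415039)
```

View pics/w1.png

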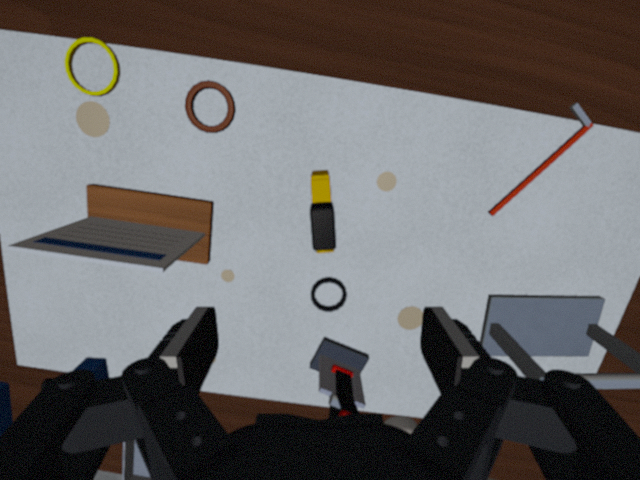

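The wrist view has the gauge's grip block at (322,227), turned about 3° more than I assumed. The estimates from the cameras agree to about 5 mm. Now I'll grasp it.

```bash
python3 - <<'E'
from h import *
np.set_printoptions(precision=4,suppress=True)
x,y=.4435,-.022; a=.25+np.pi/2
move_l([x,y,.2],.25,rot=down(a)); print(move_l([x,y,.093],.12,until_force=8))
grab(40); s=get_state(); print(s["finger_gap"],s["grasp_force"],s["position"])
move_l([x,y,.30],.25)
s=get_state(); print("F",s["contact_force"],s["finger_gap"])
movep([.50,.19,.30],down(.1+np.pi/2))
s=get_state(); f=grab_frame("wrist"); save(f,"w2.png"); print(s["clock"])
for n,z in dict(rail_mid=.12,rail=0,gauge_grip=0,gauge=0).items():
    r=tip_of("wrist",n); print(n,[(q["centre"],q["score"],at_z(f,q["centre"],z,s)) for q in r[:2]])
ft=grab_frame("top");fs=grab_frame("scene")
for c,g in(("top",ft),("scene",fs)):
    r=tip_of(c,"rail_mid"); print(c,[(q["centre"],q["score"],at_z(g,q["centre"],.12)) for q in r[:2]])
E
```

```text
False
0.25405378507821424 38.829089999198914 [ 0.4436 -0.0216  0.0932]
F [-0.4185 -0.6127 -3.5254] 0.2509554433499165
7.9917
rail_mid [([430.9, 274.1], 0.95, array([0.5432, 0.3038, 0.12  ]))]
rail [([404.2, 243.6], 0.89, array([0.5476, 0.3057, 0.    ]))]
gauge_grip [([313.6, 326.1], 0.91, array([ 0.6817,  0.1981, -0.    ])), ([165.8, 354.6], 0.28, array([ 0.7519, -0.0151,  0.    ]))]
gauge [([322.3, 248.2], 0.61, array([0.5646, 0.1986, 0.    ]))]
top [([419.2, 286.0], 0.33, array([ 0.4904, -0.2005,  0.12  ]))]
scene [([417.6, 341.0], 0.83, array([0.5476, 0.3091, 0.12  ]))]
```

View pics/w2.png

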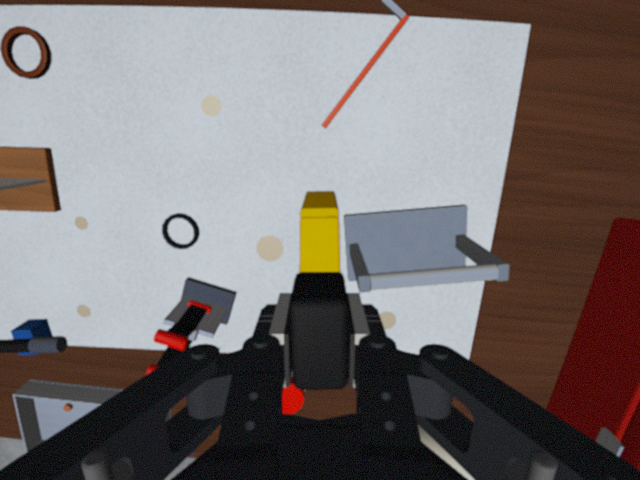

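```bash
python3 - <<'E'
from h import *
np.set_printoptions(precision=4,suppress=True)
s=get_state(); f=grab_frame("wrist"); im=f["img"]
t=np.array(s["position"]);print(t)
m=silhouettes("wrist","gauge")
if m:
    M=m[0]["mask"]; rr=np.argwhere(M); r0=rr[:,0].min(); c0=rr[rr[:,0]<r0+4][:,1].mean(); print(r0,c0,"foot edge",at_z(f,(c0,r0),.207,s),"tool pos",t, "top edge rows")
for p in[(371,283),(494,272),(371,272),(494,263),(350,215),(466,206),(508,272),(361,281)]: print(p,at_z(f,p,.128,s)[:2],at_z(f,p,.012,s)[:2])
c=im[240:310,335:520]; cv2.imwrite("pics/w2c.png",cv2.resize(c[:,:,::-1],None,fx=4,fy=4))
E
```

```text
[0.5001 0.1895 0.3002]
191 319.86486486486484 foot edge [0.4609 0.1852 0.207 ] tool pos [0.5001 0.1895 0.3002] top edge rows
(371, 283) [0.5569 0.2451] [0.605  0.2686]
(494, 272) [0.534  0.3633] [0.5736 0.4302]
(371, 272) [0.5455 0.2435] [0.5893 0.2663]
(494, 263) [0.5248 0.361 ] [0.561 0.427]
(350, 215) [0.4917 0.2163] [0.5158 0.2291]
(466, 206) [0.4728 0.3213] [0.4899 0.3728]
(508, 272) [0.5327 0.3772] [0.5718 0.4492]
(361, 281) [0.5558 0.2351] [0.6034 0.2549]
```

View pics/w2c.png

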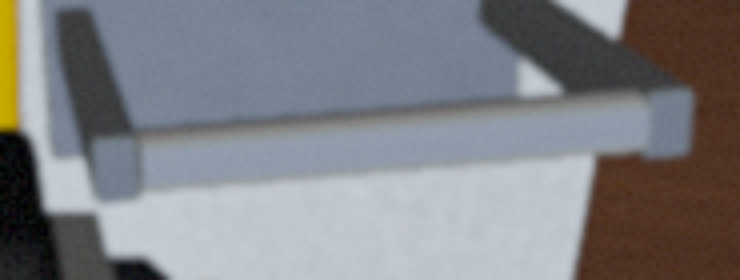

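Bar: the post tops at (364,282) and (502,270) put the bar's middle at about (0.544, 0.305) with yaw 0.18, and they come out 135 mm apart, which matches the given 136 mm. Hanging the gauge now.

```bash
python3 - <<'E'
from h import *
np.set_printoptions(precision=4,suppress=True)
ya=.18; c=np.array([.5442,.305])-.0015*np.array([np.cos(ya),np.sin(ya)])
move_l([*c,.27],.25,rot=down(ya+np.pi/2))
move_l([*c,.175],.15)
hit=move_l([*c,.140],.05,until_force=3); s=get_state(); print(hit,s["position"],s["contact_force"],s["clock"])
sleep(.15); let_go(); s=get_state(); move_l([*c,.29],.25)
sleep(.3); g=get_state(); print(g["clock"])
f=grab_frame("wrist"); save(f,"w3.png")
for n,z in dict(gauge_grip=.165,gauge_throat=.131,rail_mid=.12).items():
    r=tip_of("wrist",n); print(n,[(q["centre"],q["score"],at_z(f,q["centre"],z,g)) for q in r[:1]])
E
```

```text
True [0.5431 0.3053 0.1501] [0.9273 0.3829 1.458 ] 10.5083
12.3083
gauge_grip []
gauge_throat [([321.0, 228.3], 0.77, array([0.5443, 0.3055, 0.131 ]))]
rail_mid [([318.6, 224.6], 0.97, array([0.544 , 0.3033, 0.12  ]))]
```

View pics/w3.png

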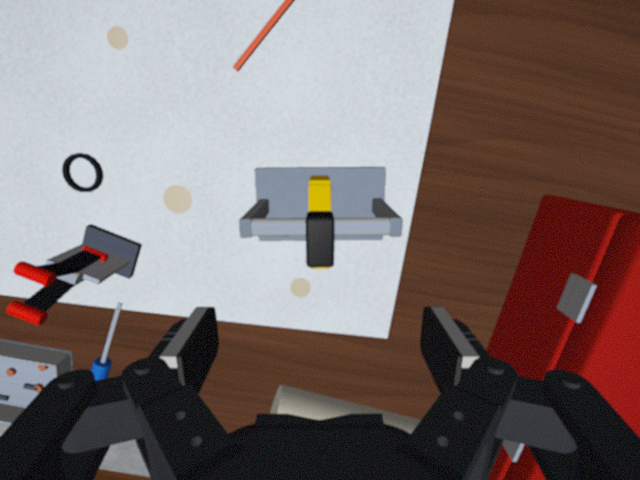

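The gauge hangs astride the bar at (320,222), upright and clear of the fingers. Next I'll move over the clamp for a closer look.

```bash
python3 - <<'E'
from h import *
np.set_printoptions(precision=4,suppress=True)
s=get_state(); f=grab_frame("wrist")
for p in[(35,273),(27,311.5)]: print(at_z(f,p,.137,s))
movep([.648,.06,.31],down(-.13)); 
s=get_state(); f=grab_frame("wrist"); save(f,"w4.png"); print(s["clock"],s["q"])
for n,z in dict(clip_handles=.137,clip=.087,park_top=.08).items():
    r=tip_of("wrist",n); print(n,[(q["centre"],q["score"],at_z(f,q["centre"],z,s)) for q in r[:1]])
im=cv2.cvtColor(f["img"],cv2.COLOR_RGB2HSV); m=((im[...,0]<8)|(im[...,0]>172))&(im[...,1]>150)&(im[...,2]>80)
n,l,st,ce=cv2.connectedComponentsWithStats(m.astype(np.uint8))
for i in range(1,n):
    if st[i,4]>80: 
        print(st[i],ce[i],at_z(f,ce[i],.142,s),cv2.minAreaRect(np.argwhere(l==i)[:,::-1].astype(np.float32)))
E
```

```text
[0.6329 0.0514 0.137 ]
[0.6756 0.0406 0.137 ]
13.875 [-0.0203  0.4925  0.2592  1.3377  0.0003  1.6792]
clip_handles [([57.7, 97.2], 0.34, array([0.441 , 0.1983, 0.137 ]))]
clip [([327.1, 223.6], 0.68, array([0.6558, 0.0452, 0.087 ]))]
park_top []
[ 385   65   53   55 2256] [411.0647  92.5186] [0.7388 0.1603 0.142 ] ((411.0, 92.0), (54.0, 52.0), 90.0)
[  3  72 113  53 441] [57.5351 98.2336] [0.4441 0.1965 0.142 ] ((58.69015884399414, 98.70819854736328), (123.45219421386719, 4.8670854568481445), 23.629377365112305)
[295 216  17  34 425] [302.5341 231.9671] [0.6328 0.0537 0.142 ] ((302.9206848144531, 232.45175170898438), (14.034687042236328, 33.301239013671875), 4.763641834259033)
[341 221  16  33 418] [348.4809 236.5407] [0.6743 0.0439 0.142 ] ((348.0699462890625, 237.00997924804688), (13.717872619628906, 32.526912689208984), 8.130102157592773)
```

View pics/w4.png

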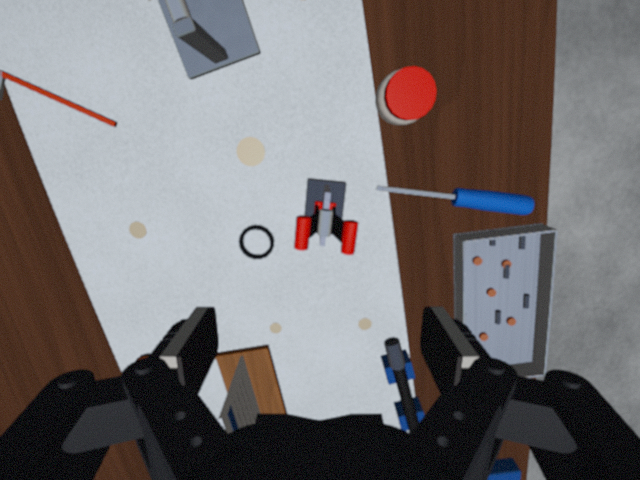

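Red handle bars at (303,232) and (348,237) put the handle centre at about (0.6537, 0.048), pinch direction -0.23 rad, with spacing 43 mm against the expected 44. Squeeze and lift.

```bash
python3 - <<'E'
from h import *
np.set_printoptions(precision=4,suppress=True)
c=[.6537,.0478]
move_l([*c,.20],.2,rot=down(-.23)); print(move_l([*c,.121],.1,until_force=8))
grab(25); sleep(.2); s=get_state(); print(s["finger_gap"],s["grasp_force"],s["contact_force"])
move_l([*c,.24],.12); sleep(.3); s=get_state(); print(s["clock"],s["finger_gap"],s["grasp_force"],s["contact_force"])
movep([.50,-.13,.36],down(.09))
s=get_state(); f=grab_frame("wrist"); save(f,"w5.png"); print(s["clock"],s["position"],s["q"])
for n,z in dict(card_edge=.135,card=0,clip=.2).items():
    r=tip_of("wrist",n); print(n,[(q["centre"],q["score"],at_z(f,q["centre"],z,s)) for q in r[:1]])
E
```

```text
False
0.3119013958397494 25.645298659801483 [ 1.4677  0.4763 11.7741]
17.925 0.31625559593884417 24.675965309143066 [ 0.2705 -0.2389 -1.6822]
18.9583 [ 0.5004 -0.1296  0.3596] [-0.3967  0.2119 -0.0212  1.3378  0.0004  1.0841]
card_edge []
card [([319.6, 252.9], 0.96, array([ 0.5105, -0.2222,  0.    ]))]
clip [([309.4, 278.8], 0.89, array([ 0.4971, -0.1821,  0.2   ]))]
```

View pics/w5.png

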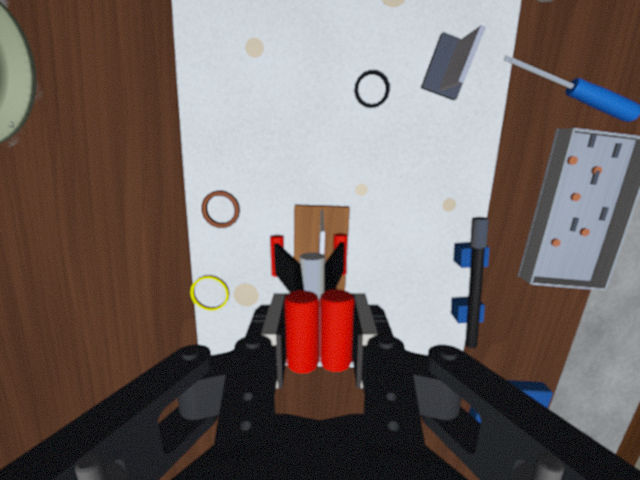

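The clamp is held open in the fingers, with jaw bars at (277,255) and (341,255), leaning only a little. It hides the card's top edge, so I'll look from beyond the card.

```bash
python3 - <<'E'
from h import *
np.set_printoptions(precision=4,suppress=True)
s=get_state(); f=grab_frame("wrist")
for z in(.27,.285): print("mouth",at_z(f,(277,253),z,s),at_z(f,(341,253),z,s))
print("pivot",at_z(f,(312,262),.325,s))
move_l([.50,-.34,.36],.3)
s=get_state(); f=grab_frame("wrist"); save(f,"w6.png"); print(s["clock"],s["position"])
for n,z in dict(card_edge=.135,card=0).items():
    r=tip_of("wrist",n); print(n,[(q["centre"],q["score"],at_z(f,q["centre"],z,s)) for q in r[:1]])
import pickle; pickle.dump((f,s),open("w6.pkl","wb"))
E
```

```text
mouth [ 0.4723 -0.1349  0.27  ] [ 0.5169 -0.1308  0.27  ]
mouth [ 0.4738 -0.1297  0.285 ] [ 0.5155 -0.126   0.285 ]
pivot [ 0.4967 -0.1194  0.325 ]
20.0583 [ 0.5    -0.3389  0.3598]
card_edge [([340.7, 94.9], 0.9, array([ 0.5119, -0.2226,  0.135 ]))]
card [([335.0, 100.0], 0.6, array([ 0.5113, -0.2142,  0.    ]))]
```

View pics/w6.png

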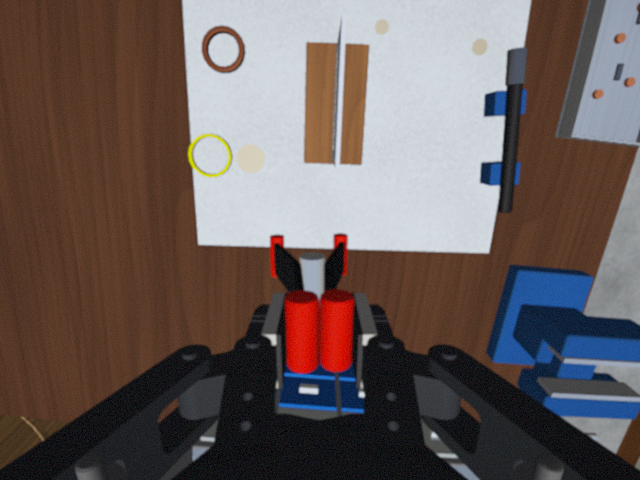

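The card edge runs from (341,18) to (340,165), with its middle at (0.512, -0.223). The mouth sits about 5.5 mm off the tool axis in x. I'll correct for that and lower the clamp.

```bash
python3 - <<'E'
from h import *
import pickle
np.set_printoptions(precision=4,suppress=True)
f,s=pickle.load(open("w6.pkl","rb"))
p,q=at_z(f,(341,19),.135,s),at_z(f,(338.5,165),.135,s); d=p-q; ya=np.arctan2(-d[0],d[1]); print(p,q,ya,np.linalg.norm(d))
ya=float(np.clip(ya,0,.15)); c=[.5174,-.2235]
move_l([*c,.30],.25,rot=down(ya)); 
print(move_l([*c,.195],.08,until_force=3)); sleep(.3)
s=get_state(); print(s["clock"],s["position"],s["finger_gap"],s["grasp_force"],s["contact_force"],s["wrist_torque"])
f=grab_frame("wrist");w=f["img"][120:420,170:470]
g=grab_frame("scene")["img"][130:240,230:370]
o=np.hstack([cv2.resize(w,(400,400)),cv2.resize(g,(400,400))]); cv2.imwrite("pics/end.png",o[:,:,::-1])
for n,z in dict(clip_mouth=.113,clip=.161).items():
    r=tip_of("wrist",n); print(n,[(q["centre"],q["score"],at_z(f,q["centre"],z,s)) for q in r[:1]])
E
```

```text
[ 0.5052 -0.1567  0.135 ] [ 0.5167 -0.2898  0.135 ] 0.08651903937980797 0.1336752152283546
False
22.6417 [ 0.5175 -0.2236  0.1952] 0.3110952364443147 24.671958088874817 [-0.8848  0.2668 -0.7848] [-0.0033  0.0101  0.0541]
clip_mouth []
clip [([312.7, 278.1], 0.73, array([ 0.515, -0.223,  0.161]))]
```

View pics/end.png

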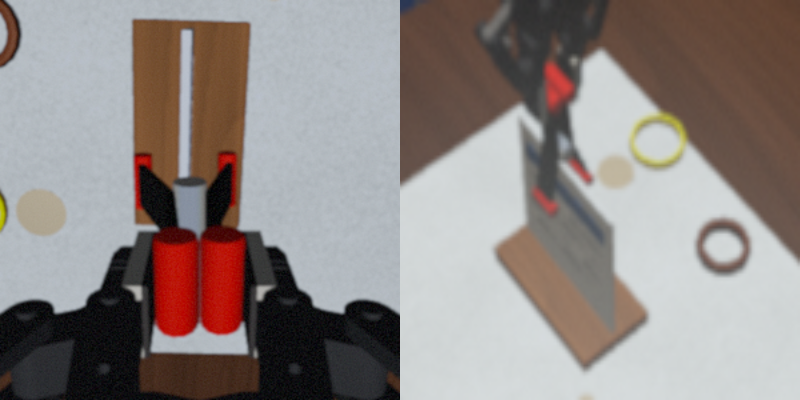

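The wrist crop shows the card centred between the jaws: card at column 186, jaw centre at 185.5. To check the depth, I'll project the expected jaw position into the scene view.

```bash
python3 - <<'E'
from h import *
np.set_printoptions(precision=4,suppress=True)
f=grab_frame("scene"); T=np.linalg.inv(pose(f)); K=np.array([[f["fx"],0,f["cx"]],[0,f["fy"],f["cy"]],[0,0,1.]])
h=cv2.cvtColor(f["img"],cv2.COLOR_RGB2HSV); m=((h[...,0]<8)|(h[...,0]>172))&(h[...,1]>120)&(h[...,2]>60); m[:130]=0;m[240:]=0;m[:,:230]=0;m[:,345:]=0
n,l,st,ce=cv2.connectedComponentsWithStats(m.astype(np.uint8)); print(st[1:],ce[1:])
for z in(.095,.105,.115,.125):
    P=np.array([[.512+s*.021,-.223-s*-.002,z] for s in(1,-1)]); print(z,cv2.projectPoints(P,cv2.Rodrigues(T[:3,:3])[0],T[:3,3],K,np.array([f["k1"],0,0,0.]))[0].reshape(-1,2))
E
```

```text
[[280 147  11  13  90]
 [290 174   6   6  11]
 [277 182   7   6  17]] [[284.5556 153.0222]
 [292.7273 176.2727]
 [280.     184.8824]]
0.095 [[281.4279 189.6443]
 [293.6733 182.1376]]
0.105 [[281.2333 187.0477]
 [293.5647 179.528 ]]
0.115 [[281.0361 184.4154]
 [293.4548 176.8831]]
0.125 [[280.8364 181.7466]
 [293.3435 174.2022]]
```

The jaw bars come out at z of about 0.114, so the mouth is about 2.3 cm below the edge and in range.

```bash
python3 -c "
from cell import *
print(sign_off())"
```

```text
the job is handed in; nothing more can be done
None
```

The gauge hangs on the bar, and the job was handed in with the clamp held squeezed open astride the card's top edge, about 2.3 cm down with no sign of contact; the judge's verdict was not shown.

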